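Line up the bisque beakers by size on the ware board

TASK

Line up the four clay beakers in order of size on the round plaster discs of the board, one upright in the middle of each disc, with the smallest on the disc next to the pot of brushes and the largest at the other end next to the paint can. Set them down gently without knocking any over, and leave the brush pot and the paint can where they stand.

Things in the scene. Friction and masses are not known exactly. Their poses are not given: they have to be found in the camera images.
- beaker_tiny: The smallest of four loose, straight-sided, open round beakers of unglazed buff fired clay: 32 mm outside diameter, 46 mm tall, wall 4 mm, at most 0.35 kg. It starts upright on the table among the others. Origin: centre of its underside; z up.
- beaker_small: The second smallest of four loose, straight-sided, open round beakers of unglazed buff fired clay: 42 mm outside diameter, 60 mm tall, wall 4 mm, at most 0.35 kg. It starts upright on the table among the others. Origin: centre of its underside; z up.
- beaker_medium: The second largest of four loose, straight-sided, open round beakers of unglazed buff fired clay: 52 mm outside diameter, 76 mm tall, wall 4 mm, at most 0.35 kg. It starts upright on the table among the others. Origin: centre of its underside; z up.
- beaker_large: The largest of four loose, straight-sided, open round beakers of unglazed buff fired clay: 62 mm outside diameter, 94 mm tall, wall 4 mm, at most 0.35 kg. It starts upright on the table among the others. Origin: centre of its underside; z up.
- bat_a: One of four identical fixed round cream plaster discs, 80 mm across, 6 mm thick, in a straight row about 92 mm apart (each up to 5 mm off) on a fixed plywood board (110 x 400 x 18 mm) lying across the table beyond the beakers, turned up to 0.15 rad. The letters do not tell the order in the row. Origin: centre of its underside, 18 mm above the table (its top: 24 mm); z up.
- bat_b: One of four identical fixed round cream plaster discs, 80 mm across, 6 mm thick, in a straight row about 92 mm apart (each up to 5 mm off) on a fixed plywood board (110 x 400 x 18 mm) lying across the table beyond the beakers, turned up to 0.15 rad. The letters do not tell the order in the row. Origin: centre of its underside, 18 mm above the table (its top: 24 mm); z up.
- bat_c: One of four identical fixed round cream plaster discs, 80 mm across, 6 mm thick, in a straight row about 92 mm apart (each up to 5 mm off) on a fixed plywood board (110 x 400 x 18 mm) lying across the table beyond the beakers, turned up to 0.15 rad. The letters do not tell the order in the row. Origin: centre of its underside, 18 mm above the table (its top: 24 mm); z up.
- bat_d: One of four identical fixed round cream plaster discs, 80 mm across, 6 mm thick, in a straight row about 92 mm apart (each up to 5 mm off) on a fixed plywood board (110 x 400 x 18 mm) lying across the table beyond the beakers, turned up to 0.15 rad. The letters do not tell the order in the row. Origin: centre of its underside, 18 mm above the table (its top: 24 mm); z up.
- brush_pot: White stoneware pot, 76 mm across and 95 mm tall, holding paint brushes that stand up to 200 mm above the table within the pot's outline. It stands on the table just off one end of the row of discs, its centre about 130 mm from the centre of the end disc; which end changes. Origin: centre of its underside.
- paint_can: Steel paint can with a paper band and black lid, 79 mm across and 95 mm tall, on the table just off the other end of the row, about 130 mm from the end disc. Origin: centre of its underside.
Not all that is in view belongs to the job. What is shaped like the beaker_large but orange or turquoise is not meant.

How it is judged:
At the end, for the whole second after the job is handed in: Each beaker stands upright (within 0.1 rad), released and at rest on a disc, its centre within 15 mm of the disc's centre; counted from the brush pot the row runs smallest, second smallest, second largest, largest ((horizontal distance between beaker_tiny and bat_a below 0.015 m or horizontal distance between beaker_tiny and bat_b below 0.015 m or horizontal distance between beaker_tiny and bat_c below 0.015 m or horizontal distance between beaker_tiny and bat_d below 0.015 m) and horizontal distance between beaker_tiny and brush_pot between 0.06 and 0.178 m and height (world z) of beaker_tiny between 0.021 and 0.029 m and angle between each of beaker_tiny, beaker_small, beaker_medium, beaker_large's own z axis and vertical below 0.1 rad and linear speed of each of beaker_tiny, beaker_small, beaker_medium, beaker_large below 0.03 m/s and (horizontal distance between beaker_small and bat_a below 0.015 m or horizontal distance between beaker_small and bat_b below 0.015 m or horizontal distance between beaker_small and bat_c below 0.015 m or horizontal distance between beaker_small and bat_d below 0.015 m) and horizontal distance between beaker_small and brush_pot between 0.178 and 0.27 m and height (world z) of beaker_small between 0.021 and 0.029 m and (horizontal distance between beaker_medium and bat_a below 0.015 m or horizontal distance between beaker_medium and bat_b below 0.015 m or horizontal distance between beaker_medium and bat_c below 0.015 m or horizontal distance between beaker_medium and bat_d below 0.015 m) and horizontal distance between beaker_medium and brush_pot between 0.27 and 0.362 m and height (world z) of beaker_medium between 0.021 and 0.029 m and (horizontal distance between beaker_large and bat_a below 0.015 m or horizontal distance between beaker_large and bat_b below 0.015 m or horizontal distance between beaker_large and bat_c below 0.015 m or horizontal distance between beaker_large and bat_d below 0.015 m) and horizontal distance between beaker_large and brush_pot between 0.362 and 0.5 m and height (world z) of beaker_large between 0.021 and 0.029 m); the robot touches nothing.
It fails at once if a beaker is dropped onto the discs: faster than 0.5 m/s within 25 mm above a disc's top (((horizontal distance between beaker_tiny and bat_a below 0.045 m or horizontal distance between beaker_tiny and bat_b below 0.045 m or horizontal distance between beaker_tiny and bat_c below 0.045 m or horizontal distance between beaker_tiny and bat_d below 0.045 m) and height (world z) of beaker_tiny below 0.05 m and linear speed of beaker_tiny above 0.5 m/s) or ((horizontal distance between beaker_small and bat_a below 0.045 m or horizontal distance between beaker_small and bat_b below 0.045 m or horizontal distance between beaker_small and bat_c below 0.045 m or horizontal distance between beaker_small and bat_d below 0.045 m) and height (world z) of beaker_small below 0.05 m and linear speed of beaker_small above 0.5 m/s) or ((horizontal distance between beaker_medium and bat_a below 0.045 m or horizontal distance between beaker_medium and bat_b below 0.045 m or horizontal distance between beaker_medium and bat_c below 0.045 m or horizontal distance between beaker_medium and bat_d below 0.045 m) and height (world z) of beaker_medium below 0.05 m and linear speed of beaker_medium above 0.5 m/s) or ((horizontal distance between beaker_large and bat_a below 0.045 m or horizontal distance between beaker_large and bat_b below 0.045 m or horizontal distance between beaker_large and bat_c below 0.045 m or horizontal distance between beaker_large and bat_d below 0.045 m) and height (world z) of beaker_large below 0.05 m and linear speed of beaker_large above 0.5 m/s)).
It fails at once if a beaker is knocked over (tilted more than 0.7 rad) (angle between any of beaker_tiny, beaker_small, beaker_medium, beaker_large's own z axis and vertical above 0.7 rad).
It fails at once if the brush pot is pushed more than 25 mm or tipped (distance of brush_pot from where it was at the start of the episode above 0.025 m or angle between brush_pot's own z axis and vertical above 0.4 rad).
It fails at once if the paint can is pushed more than 25 mm or tipped (distance of paint_can from where it was at the start of the episode above 0.025 m or angle between paint_can's own z axis and vertical above 0.4 rad).
It also fails if it takes over 90 s, if anything falls off the work surface, if the arm or the gripper's body presses on something with over 40 N, if the wrist force passes 120 N, or if a joint passes its speed limit or range.

ROBOT

A 6-joint arm with a two-finger parallel gripper is mounted at the origin on the work surface. World frame = base frame: x ahead of the robot, y to its left, z up, the work surface at z = 0. Lengths are in m, angles in rad, forces in N, time in s.
With the tool pointing down it reaches from about 0.225 to 0.875 m from the base axis. Payload 3.4 kg.
Tool frame: the origin (TCP) lies between the finger pads; the fingertips stand 22 mm ahead of it and the grasp point (between the pads) lies 3 mm ahead of it (manip.finger_overhang is the distance from the TCP to the fingertips, in m); z points along the fingers, y is the line along which they close (so a half turn about z gives the same grasp; the last joint's range is limited). The gripper opens to 85 mm and grips with 20 to 120 N. Pads are 22 mm wide; open, the fingers measure 114 mm over their backs; the gripper's body (76 mm by 85 mm) begins 54 mm behind the grasp point. The pads swing forward as they close: fully open they stand 13 mm farther back than shut.
Start: joints at [-1.38, 0.276, 1.505, -0, 1.361, -0.121], TCP at [0.176, -0.547, 0.253] pointing down, gripper open.
Joint ranges: [-2.89, 2.89], [-0.75, 2.08], [0.22, 2.7], [-1.18, 4.32], [0.11, 2.71], [-2.7, 2.7]. Speed limits (rad/s): [2.57, 2.57, 3.14, 3.14, 3.14, 3.14].

INTERFACE

Orientations are given as a unit quaternion [w, x, y, z].
In Python, from rig import get_state, eyes, order, manip gives the robot as it stands.
- The arm moves only by the tool drive_tool, never from a script. Its argument "rows" is a list of rows, each a list of 4 numbers: the shift along the tool's x, y, z in units of 25 mm (1.0 is 25 mm), then the turn about the tool's z in units of 6 degrees (1.0 is 6 degrees). A call has exactly 8 rows; each row is the pose to reach, as a shift and turn from the pose commanded when the call began, along the tool's axes at that moment; what a row does not reach only later rows make up. A row lasts 1/12 s, in which the tool goes at most 41.7 mm and 7.16 degrees, less where a joint would pass 70% of its speed; a pose out of reach is approached as far as the arm can. A call with a gripper value outside its range is refused whole. "grip" is the finger opening in mm, from 0 to 85.4, set as the call begins (left out, the last holds). The fingers move at their own pace and stop on an object; "newtons" is the grip in N (left out, the last holds). Time passes only in rows, so rows that repeat a pose let the fingers close, or fill a call up. It gives the time, the measured TCP pose, the force, the opening and the grip force at its end, in the units of the state.
- get_state(): the state, without advancing time (a new reading comes with each control period).
- eyes.get_image(name): name is "scene" or "side" or "wrist"; returns (picture, depth): 384x512x3 uint8, red, green, blue; 384x512 float32, m along the optical axis (not along the pixel's ray), 0 where there is no reading.
- eyes.camera_info(name): a dict with "fx", "fy", "cx", "cy" (pixels), "R" (3x3) and "t" (3): a world point X has camera coordinates R X + t. Camera axes: x right, y down, z forward; pixel columns grow to the right and rows downward; lengths in m; the calibration is good to about 2 mm. A picture is of the moment at which its call begins: read the wrist's pose just before it. camera_info takes no time and is no camera call; for the wrist camera it gives the pose at the moment of the call.
- order.sign_off(): hands the job in; it is judged then, once.
The state is a dict: "clock": time; "qpos": joint angles; "qd": joint speeds; "effort": joint torques, N m; "position": TCP position; "ee_rot": TCP orientation; "contact_force": force on the tool from outside, world axes, zero at the start; "moment": the same for the moment, N m; "width": finger opening in m; "gripper_force": force on a finger pad.
Only numpy, scipy, OpenCV 4.12 (cv2) and the standard library are available. Lean on these libraries where they do the work, as an engineer would, in place of code of your own. Each camera call takes 0.05 s, during which the arm holds its last target. There are 200 camera calls.

## Working session

There is one attempt and no reset: what is moved stays moved. The work goes in short steps, Python scripts to look and compute and a tool call to move; the robot and the scene stay as the last step left them, time stands still between calls to the robot, and variables do not carry over. Pictures are saved under pics/ and viewed, at most 14 in all, crops included, and the job is handed in when it is done.

Besides the shell and the picture viewer there is one more tool, called after "Call:" by a JSON object that holds its "api" and its "payload". drive_tool: Moves the arm, as the interface text tells. Its arguments: {"type":"object","properties":{"rows":{"type":"array","items":{"type":"array","items":{"type":"number"}}},"grip":{"type":"number"},"newtons":{"type":"number"}},"required":["rows"]}

```bash
mkdir -p pics; ls
python3 - <<'E'
from rig import get_state, eyes, order, manip
import cv2,numpy as np
s=get_state();print({k:np.round(v,3) for k,v in s.items()})
for n in("scene","side"):
    p,d=eyes.get_image(n);cv2.imwrite(f"pics/{n}0.png",p[:,:,::-1]);np.save(f"pics/{n}0.npy",d)
    c=eyes.camera_info(n);R=np.array(c["R"]);t=np.array(c["t"]);print(n,c["fx"],c["cx"],c["cy"],-R.T@t,R[2])
E
```

```text
pics
{'clock': np.float64(0.0), 'qpos': array([-1.38 ,  0.277,  1.506,  0.   ,  1.361, -0.121]), 'qd': array([ 0.   , -0.   , -0.001, -0.   ,  0.001,  0.001]), 'effort': array([-1.0000e-03, -4.1678e+01, -2.4580e+01, -0.0000e+00,  1.1000e-02,
       -0.0000e+00]), 'position': array([ 0.176, -0.547,  0.252]), 'ee_rot': array([-0.001,  0.988,  0.155, -0.   ]), 'contact_force': array([-0.33 , -0.653, -0.879]), 'moment': array([-0.003, -0.002, -0.012]), 'gripper_force': np.float64(0.0), 'width': np.float64(0.085)}
scene 458.69509072983243 257.97789674497403 192.54594052759973 [1.31810558 0.061375   0.7761281 ] [-0.75235166 -0.03623685 -0.65776429]
side 349.8049567898751 255.86323196208838 189.75631734692615 [0.21934281 0.60644809 0.39943303] [ 0.38359532 -0.7898492  -0.47853199]
```

View pics/scene0.png

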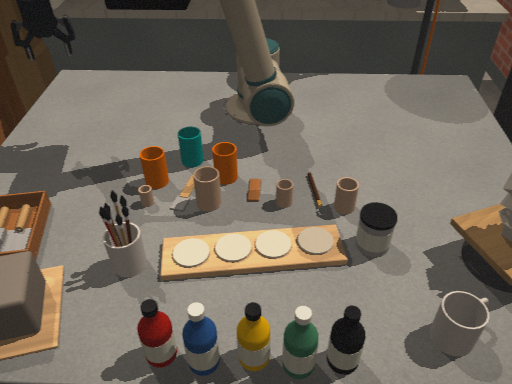

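View pics/side0.png

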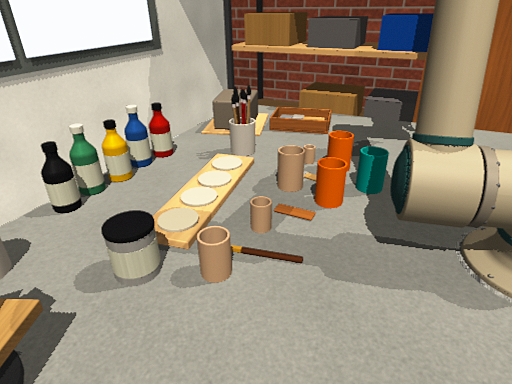

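Scene picture: tiny at pixel (147,196), large (207,190), small (285,193), medium (346,196). Look-alikes are orange (154,168) and (225,163), and turquoise (190,147). Discs are at about (192,252), (234,247), (273,243) and (316,240). The brush pot is at (125,250) and the paint can at (375,228). The side view agrees: the medium beaker (215,253) is nearest, and the row runs away towards the pot.

```bash
cat > h.py <<'E'
import numpy as np,cv2
from rig import get_state, eyes, manip
from scipy.optimize import least_squares
def cloud(n,d,c=None):
    c=c or eyes.camera_info(n);R=np.array(c["R"]);t=np.array(c["t"])
    v,u=np.mgrid[:d.shape[0],:d.shape[1]]
    X=np.stack([(u-c["cx"])/c["fx"]*d,(v-c["cy"])/c["fy"]*d,d],-1)
    return (X-t)@R
def cast(n,uv,z,c=None):
    c=c or eyes.camera_info(n);R=np.array(c["R"]);t=np.array(c["t"]);C=-R.T@t
    r=np.array([(uv[0]-c["cx"])/c["fx"],(uv[1]-c["cy"])/c["fy"],1])@R
    return C+r*(z-C[2])/r[2]
def circ(P):
    f=lambda q:np.hypot(P[:,0]-q[0],P[:,1]-q[1])-q[2]
    m=P[:,:2].mean(0);r=least_squares(f,[*m,.03],loss="soft_l1",f_scale=.001)
    return r.x
E
python3 - <<'E'
from h import *
seeds={"scene":dict(tiny=(147,200),large=(207,195),small=(285,198),medium=(346,200)),
 "side":dict(tiny=(309,158),large=(290,172),small=(260,218),medium=(215,262))}
for n in seeds:
    p=cv2.imread(f"pics/{n}0.png");d=np.load(f"pics/{n}0.npy");X=cloud(n,d)
    hsv=cv2.cvtColor(p,cv2.COLOR_BGR2HSV)
    for k,(u,v) in seeds[n].items():
        h0=hsv[v,u].astype(int)
        raised=(X[...,2]>.012)&(X[...,2]<.12)&(d>0)&(np.hypot(*(X[...,:2]-X[v,u,:2]).transpose(2,0,1))<.08)
        col=(abs(hsv[...,0].astype(int)-h0[0])<8)&(abs(hsv[...,1].astype(int)-h0[1])<60)
        l,_=0,0;_,L=cv2.connectedComponents((raised&col).astype(np.uint8))
        m=L==L[v,u];P=X[m];zt=np.percentile(P[:,2],98)
        # rim + outer wall: top band
        T=P[P[:,2]>zt-.003]
        out=P[(P[:,2]<zt-.008)]
        print(n,k,h0,m.sum(),"ztop %.4f"%zt,"rim bbox",np.round([*T[:,:2].min(0),*T[:,:2].max(0)],3),"rimmid",np.round((T[:,:2].min(0)+T[:,:2].max(0))/2,4),"ext",np.round(np.ptp(T[:,:2],0),3))
    cream=((hsv[...,1]<75)&(hsv[...,2]>110)&(X[...,2]>.015)&(X[...,2]<.034)).astype(np.uint8)
    cream=cv2.morphologyEx(cream,cv2.MORPH_OPEN,np.ones((3,3)))
    for c in cv2.findContours(cream,cv2.RETR_EXTERNAL,cv2.CHAIN_APPROX_NONE)[0]:
        if cv2.contourArea(c)<250: continue
        e=cv2.fitEllipse(c);mm=np.zeros_like(cream);cv2.drawContours(mm,[c],-1,1,-1)
        z=np.median(X[mm>0][:,2]);E=np.array([cast(n,q[0],z) for q in c]);q=circ(E)
        print(n,"disc",np.round(e[0]),"z %.4f"%z,"xy",np.round(q,4))
    for k,(u,v) in (dict(pot=(125,255),can=(375,235)) if n=="scene" else dict(pot=(242,138),can=(133,255))).items():
        N=X[v-8:v+8,u-25:u+25].reshape(-1,3);N=N[(N[:,2]>.02)&(N[:,2]<.1)];print(n,k,np.round(circ(N),3))
E
```

```text
scene tiny [12 85 87] 217 ztop 0.0471 rim bbox [ 0.462 -0.275  0.494 -0.244] rimmid [ 0.4783 -0.2592] ext [0.032 0.031]
scene large [12 86 86] 970 ztop 0.0946 rim bbox [ 0.443 -0.134  0.506 -0.074] rimmid [ 0.4748 -0.104 ] ext [0.063 0.061]
scene small [14 90 85] 384 ztop 0.0599 rim bbox [0.444 0.064 0.484 0.103] rimmid [0.4642 0.0836] ext [0.041 0.039]
scene medium [12 97 84] 656 ztop 0.0761 rim bbox [0.45  0.209 0.505 0.257] rimmid [0.4777 0.2327] ext [0.055 0.048]
scene disc [191. 252.] z 0.0235 xy [ 0.6575 -0.1184  0.0387]
scene disc [233. 247.] z 0.0236 xy [ 0.6396 -0.0283  0.0386]
scene disc [273. 243.] z 0.0234 xy [0.6257 0.0602 0.0386]
scene disc [315. 240.] z 0.0233 xy [0.6117 0.1538 0.0382]
scene pot [ 0.679 -0.253  0.036]
scene can [0.599 0.283 0.038]
side tiny [ 15 112 178] 170 ztop 0.0478 rim bbox [ 0.462 -0.272  0.492 -0.242] rimmid [ 0.4769 -0.2569] ext [0.029 0.031]
side large [ 15 115 175] 1052 ztop 0.0954 rim bbox [ 0.443 -0.133  0.502 -0.071] rimmid [ 0.4724 -0.1023] ext [0.059 0.062]
side small [ 15 113 176] 638 ztop 0.0619 rim bbox [0.443 0.065 0.483 0.107] rimmid [0.4634 0.0857] ext [0.04  0.042]
side medium [ 15 114 179] 1532 ztop 0.0775 rim bbox [0.451 0.21  0.502 0.26 ] rimmid [0.4764 0.2351] ext [0.051 0.05 ]
side disc [136. 267.] z 0.0247 xy [0.5896 0.2942 0.0335]
side disc [178. 219.] z 0.0254 xy [0.6071 0.1576 0.0394]
side disc [198. 196.] z 0.0254 xy [0.6221 0.0641 0.04  ]
side disc [214. 178.] z 0.0255 xy [ 0.6353 -0.0233  0.04  ]
side disc [227. 163.] z 0.0254 xy [ 0.653  -0.1153  0.0401]
side disc [ 36. 117.] z 0.0247 xy [1297.9415   81.0455 1298.9909]
side pot [ 0.679 -0.251  0.037]
side can [0.6   0.284 0.038]
```

Run:
```python
from h import *
p=cv2.imread("pics/scene0.png");d=np.load("pics/scene0.npy");X=cloud("scene",d)
for k,(u,v) in dict(or1=(154,168),or2=(225,163),turq=(190,147),brush=(187,188),sponge=(254,190)).items():
    m=(np.hypot(*(X[...,:2]-X[v,u,:2]).transpose(2,0,1))<.07)&(X[...,2]>.07)
    hs=cv2.cvtColor(p,cv2.COLOR_BGR2HSV).astype(int);m&=abs(hs[...,0]-hs[v,u,0])<6
    m&=hs[...,1]>130
    P=X[m];print(k,np.round(X[v,u],3),np.round((P[:,:2].min(0)+P[:,:2].max(0))/2,3) if len(P) else 0)
cv2.imwrite("pics/crop.png",cv2.resize(p[140:225,125:365],None,fx=3,fy=3,interpolation=cv2.INTER_CUBIC))
```

```text
or1 [ 0.421 -0.243  0.066] [ 0.395 -0.25 ]
or2 [ 0.4   -0.066  0.071] [ 0.371 -0.071]
turq [ 0.329 -0.166  0.067] [ 0.301 -0.17 ]
brush [ 0.423 -0.166  0.004] [ 0.434 -0.185]
sponge [0.43  0.008 0.008] [ 0.391 -0.048]
```

View pics/crop.png

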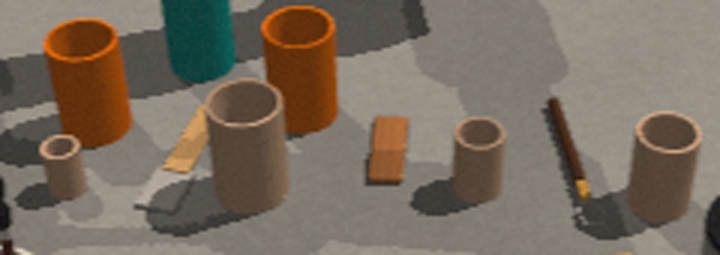

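The crop confirms four buff clay beakers, clearly distinct from the orange and turquoise ones. Tiny stands 83 mm from an orange one, so I will close along world y (yaw 0).

Call:
{"api": "drive_tool", "payload": {"rows": [[1,-0.5,0,0.4],[2.4,-1.2,0,0.8],[3.9,-1.9,0,1.2],[5.4,-2.6,0,1.6],[6.9,-3.3,0,2.0],[8.4,-4.1,0,2.4],[9.8,-4.8,0,2.7],[10.8,-5.2,0,2.97]], "grip": 60, "newtons": 40}}

```text
clock: 0.77
position: [0.395, -0.3374, 0.2531]
ee_rot: [-0.001, 1.0, 0.0, 0.0]
contact_force: [0.8, -0.9, -1.0]
width: 0.0603
gripper_force: 0.0
```

```bash
cat >> h.py <<'E'
def go(x,y,z,yaw=0.):
    from scipy.spatial.transform import Rotation as Ro
    s=get_state();w=s["ee_rot"];M=Ro.from_quat([w[1],w[2],w[3],w[0]]).as_matrix()
    d=M.T@(np.array([x,y,z])-s["position"]);a=np.arctan2(M[1,0],M[0,0])
    print("pos",np.round(s["position"],4),"yaw",round(a,4),"tilt",np.round(M[:,2],3),"units",np.round(d/.025,2),"turn",round(np.degrees(a-yaw)/6,2),"t",round(s["clock"],2))
E
python3 -c "
from h import *
go(.4776,-.258,.15)"
```

```text
pos [ 0.395  -0.3374  0.2531] yaw 0.001 tilt [ 0.     0.002 -1.   ] units [ 3.3  -3.16  4.13] turn 0.01 t 0.77
```

Call:
{"api": "drive_tool", "payload": {"rows": [[0.5,-0.5,0,0],[1.3,-1.2,0.3,0],[2.1,-2,0.9,0],[2.8,-2.7,1.7,0],[3.2,-3.1,2.6,0],[3.3,-3.2,3.4,0],[3.3,-3.2,4,0],[3.3,-3.2,4,0]]}}

```text
clock: 1.43
position: [0.4741, -0.2586, 0.1497]
ee_rot: [-0.002, 1.0, 0.001, -0.003]
contact_force: [-0.9, -0.0, -0.3]
width: 0.0602
gripper_force: 0.0
```

Run:
```python
from h import *
go(.4776,-.258,.043)
c=eyes.camera_info("wrist");p,d=eyes.get_image("wrist");cv2.imwrite("pics/w1.png",p[:,:,::-1])
X=cloud("wrist",d,c);m=(abs(X[...,2]-.046)<.003)&(np.hypot(X[...,0]-.478,X[...,1]+.258)<.03)
P=X[m];print(m.sum(),np.median(P[:,2]),(P.min(0)+P.max(0))/2,np.ptp(P,0))
```

```text
pos [ 0.4741 -0.2586  0.1497] yaw 0.0019 tilt [-0.006  0.005 -1.   ] units [ 0.17 -0.01  4.27] turn 0.02 t 1.43
531 0.0446611912773384 [ 0.47492492 -0.25772899  0.04489804] [0.03145505 0.03104439 0.00377915]
```

View pics/w1.png

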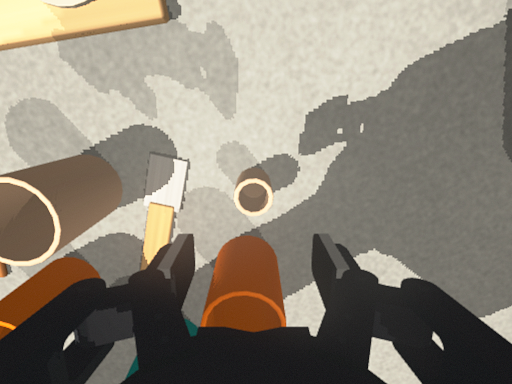

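Wrist picture: the tiny rim is at (254,197), midway between the fingers, with the orange look-alike below it at (245,300). Its centre agrees within 3 mm and its height is 45 mm.

Call:
{"api": "drive_tool", "payload": {"rows": [[0.1,0,0.3,0],[0.1,0,0.9,0],[0.1,0,1.6,0],[0.1,0,2.4,0],[0.1,0,3.2,0],[0.1,0,3.8,0],[0.1,0,4.15,0],[0.1,0,4.15,0]], "grip": 60}}

```text
clock: 2.15
position: [0.4779, -0.2607, 0.0485]
ee_rot: [-0.001, 1.0, 0.0, -0.001]
contact_force: [-0.3, 0.7, 0.2]
width: 0.0602
gripper_force: 0.0
```

Call:
{"api": "drive_tool", "payload": {"rows": [[0,0,0,0],[0,0,0,0],[0,0,0,0],[0,0,0,0],[0,0,0,0],[0,0,0,0],[0,0,0,0],[0,0,0,0]], "grip": 0, "newtons": 35}}

```text
clock: 2.82
position: [0.4795, -0.2615, 0.051]
ee_rot: [0.001, 1.0, 0.0, 0.001]
contact_force: [-0.1, 0.1, 6.7]
width: 0.03
gripper_force: 35.1
```

```bash
python3 -c "
from h import *
go(.6553,-.117,.15)"
```

```text
pos [ 0.4795 -0.2615  0.051 ] yaw 0.0009 tilt [ 0.003 -0.002 -1.   ] units [ 7.05 -5.76 -3.95] turn 0.01 t 2.82
```

Call:
{"api": "drive_tool", "payload": {"rows": [[0,0,-0.2,0],[0,0,-0.5,0],[0,0,-1,0],[0,0,-1.5,0],[0,0,-2.1,0],[0,0,-2.7,0],[0,0,-3,0],[0,0,-3,0]]}}

```text
clock: 3.48
position: [0.4795, -0.2614, 0.1267]
ee_rot: [0.001, 1.0, 0.0, 0.002]
contact_force: [0.0, 0.6, -0.1]
width: 0.0302
gripper_force: 34.7
```

Call:
{"api": "drive_tool", "payload": {"rows": [[0.4,-0.3,0,0],[1.1,-0.9,0,0],[2.2,-1.8,0,0],[3.4,-2.8,0,0],[4.6,-3.8,0,0],[5.7,-4.7,0,0],[6.6,-5.4,0,0],[7,-5.7,0,0]]}}

```text
clock: 4.15
position: [0.6562, -0.1141, 0.1228]
ee_rot: [-0.001, 1.0, 0.002, 0.0]
contact_force: [0.4, -0.4, -0.5]
width: 0.0302
gripper_force: 34.7
```

Run:
```python
from h import *
go(.6553,-.117,.08)
s=get_state()["position"]
c=eyes.camera_info("wrist");p,d=eyes.get_image("wrist");cv2.imwrite("pics/w2.png",p[:,:,::-1]);np.save("pics/w2.npy",d)
X=cloud("wrist",d,c);v=np.hypot(X[...,0]-s[0],X[...,1]-s[1])<.03
P=X[v];print(np.round(np.percentile(P[:,2],[5,50,95]),3))
```

```text
pos [ 0.6562 -0.1141  0.1228] yaw 0.0035 tilt [ 0.     0.002 -1.   ] units [-0.04  0.12  1.71] turn 0.03 t 4.15
[0.023 0.172 0.196]
```

View pics/w2.png

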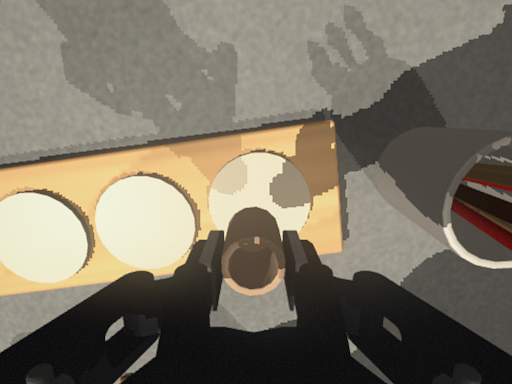

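Wrist picture: tiny is held upright at (253,262) and disc 1 lies behind it at (262,197). The pot at (500,210) is well clear.

Call:
{"api": "drive_tool", "payload": {"rows": [[0,0.1,0.2,0],[0,0.1,0.5,0],[0,0.1,0.8,0],[0,0.1,1.1,0],[0,0.1,1.4,0],[0,0.1,1.6,0],[0,0.1,1.7,0],[0,0.1,1.7,0]]}}

```text
clock: 4.87
position: [0.6527, -0.1208, 0.0812]
ee_rot: [-0.0, 1.0, 0.0, -0.001]
contact_force: [-0.2, -0.8, -0.2]
width: 0.0302
gripper_force: 34.7
```

Run:
```python
from h import *
go(.6553,-.117,.075)
s=get_state()["position"]
for n in("scene","side"):
    p,d=eyes.get_image(n);p=p[:,:,::-1].copy();hs=cv2.cvtColor(p,cv2.COLOR_BGR2HSV);X=cloud(n,d)
    m=(hs[...,0]>7)&(hs[...,0]<19)&(hs[...,1]>70)&(hs[...,1]<150)&(np.hypot(X[...,0]-s[0],X[...,1]-s[1])<.025)&(X[...,2]>.028)
    P=X[m];print(n,m.sum(),np.round([P.min(0),P.max(0)],4))
    cream=((hs[...,1]<75)&(hs[...,2]>110)&(X[...,2]>.018)&(X[...,2]<.03)).astype(np.uint8)
```

```text
pos [ 0.6527 -0.1208  0.0812] yaw 0.0002 tilt [-0.001  0.    -1.   ] units [ 0.11 -0.15  0.25] turn 0.0 t 4.87
scene 333 [[ 0.6349 -0.1433  0.0289]
 [ 0.6766 -0.097   0.4639]]
side 196 [[ 0.6295 -0.1385  0.0326]
 [ 0.6618 -0.1001  0.3967]]
```

Call:
{"api": "drive_tool", "payload": {"rows": [[0.1,-0.1,0,0],[0.2,-0.15,0,0],[0.2,-0.15,0.1,0],[0.2,-0.15,0.15,0],[0.2,-0.15,0.2,0],[0.2,-0.15,0.2,0],[0.2,-0.15,0.2,0],[0.2,-0.15,0.2,0]]}}

```text
clock: 5.63
position: [0.6583, -0.1168, 0.077]
ee_rot: [0.0, 1.0, 0.0, 0.0]
contact_force: [-0.1, -0.0, 0.4]
width: 0.03
gripper_force: 34.7
```

Run:
```python
from h import *
go(.6553,-.117,.075);print(get_state()["contact_force"])
```

```text
pos [ 0.6583 -0.1168  0.077 ] yaw 0.0008 tilt [ 0. -0. -1.] units [-0.12  0.01  0.08] turn 0.01 t 5.63
[-5.89201689e-02 -3.43614310e-04  4.47979956e-01]
```

Call:
{"api": "drive_tool", "payload": {"rows": [[0,0,0.06,0],[0,0,0.06,0],[0,0,0.06,0],[0,0,0.06,0],[0,0,0.06,0],[0,0,0.06,0],[0,0,0.06,0],[0,0,0.06,0]]}}

```text
clock: 6.3
position: [0.6583, -0.1168, 0.0756]
ee_rot: [0.0, 1.0, 0.0, 0.0]
contact_force: [-0.2, -0.0, -0.5]
width: 0.0304
gripper_force: 34.7
```

Call:
{"api": "drive_tool", "payload": {"rows": [[0,0,0,0],[0,0,0,0],[0,0,0,0],[0,0,0,0],[0,0,0,0],[0,0,0,0],[0,0,0,0],[0,0,0,0]], "grip": 65}}

```text
clock: 6.97
position: [0.6583, -0.1168, 0.0756]
ee_rot: [0.0, 1.0, 0.0, 0.0]
contact_force: [-0.2, -1.1, 0.6]
width: 0.0652
gripper_force: 0.0
```

Call:
{"api": "drive_tool", "payload": {"rows": [[0,0,-0.3,0],[0,0,-0.8,0],[0,0,-1.5,0],[0,0,-2.3,0],[0,0,-3.1,0],[0,0,-3.8,0],[0,0,-4.4,0],[0,0,-4.4,0]]}}

```text
clock: 7.63
position: [0.6604, -0.1173, 0.1901]
ee_rot: [0.001, 1.0, 0.0, 0.004]
contact_force: [1.0, 0.3, 0.7]
width: 0.0651
gripper_force: 0.0
```

```bash
cat >> h.py <<'E'
def top(name,x,y,z,r):
    c=eyes.camera_info(name);p,d=eyes.get_image(name);X=cloud(name,d,c)
    hs=cv2.cvtColor(p,cv2.COLOR_RGB2HSV)
    m=(abs(X[...,2]-z)<.006)&(np.hypot(X[...,0]-x,X[...,1]-y)<r+.014)&(hs[...,1]>55)&(hs[...,0]<22)
    P=X[m]
    if len(P)<20: print(name,"few",len(P));return
    z=np.median(P[:,2]);P=P[abs(P[:,2]-z)<.004];lo,hi=np.percentile(P,1,0),np.percentile(P,99,0)
    print(name,len(P),"z %.4f"%z,"centre",np.round((lo+hi)[:2]/2,4),"ext",np.round((hi-lo)[:2],3))
E
python3 - <<'E'
from h import *
for n in("scene","side","wrist"): top(n,.6553,-.117,.070,.016)
go(.4638,.0846,.2)
E
```

```text
scene 86 z 0.0686 centre [ 0.6571 -0.1171] ext [0.03 0.03]
side 67 z 0.0687 centre [ 0.6546 -0.1154] ext [0.029 0.029]
wrist 502 z 0.0686 centre [ 0.6545 -0.1165] ext [0.03  0.029]
pos [ 0.6578 -0.1166  0.1851] yaw 0.0008 tilt [-0.001  0.    -1.   ] units [-7.76 -8.06 -0.59] turn 0.01 t 7.78
```

Call:
{"api": "drive_tool", "payload": {"rows": [[-0.4,-0.4,0,0],[-1.3,-1.3,0,0],[-2.4,-2.5,0,0],[-3.6,-3.7,0,0],[-4.8,-5,0,0],[-6,-6.2,0,0],[-7.1,-7.4,0,0],[-7.76,-8.06,0,0]], "grip": 65}}

```text
clock: 8.45
position: [0.4596, 0.0867, 0.1839]
ee_rot: [-0.001, 1.0, 0.001, -0.003]
contact_force: [-0.0, -0.3, 0.6]
width: 0.0649
gripper_force: 0.0
```

Call:
{"api": "drive_tool", "payload": {"rows": [[0,0,0.3,0],[0,0,0.8,0],[0,0,1.4,0],[0,0,2,0],[0,0,2.4,0],[0,0,2.4,0],[0,0,2.4,0],[0,0,2.4,0]]}}

```text
clock: 9.12
position: [0.4645, 0.0843, 0.1254]
ee_rot: [0.0, 1.0, 0.0, -0.0]
contact_force: [-0.7, 0.6, 0.7]
width: 0.0652
gripper_force: 0.0
```

Run:
```python
from h import *
top("wrist",.464,.0846,.060,.021)
go(.4638,.0846,.052)
```

```text
wrist 1116 z 0.0586 centre [0.4622 0.0845] ext [0.04 0.04]
pos [0.4647 0.0843 0.1258] yaw 0.0006 tilt [ 0.001 -0.    -1.   ] units [-0.04 -0.01  2.95] turn 0.01 t 9.17
```

Call:
{"api": "drive_tool", "payload": {"rows": [[-0.06,0,0.3,0],[-0.06,0,0.8,0],[-0.06,0,1.4,0],[-0.06,0,2,0],[-0.06,0,2.5,0],[-0.06,0,2.9,0],[-0.06,0,2.95,0],[-0.06,0,2.95,0]]}}

```text
clock: 9.83
position: [0.4623, 0.0845, 0.0514]
ee_rot: [0.0, 1.0, 0.0, -0.001]
contact_force: [0.5, 0.3, 0.1]
width: 0.0651
gripper_force: 0.0
```

Call:
{"api": "drive_tool", "payload": {"rows": [[0,0,0,0],[0,0,0,0],[0,0,0,0],[0,0,0,0],[0,0,0,0],[0,0,0,0],[0,0,0,0],[0,0,0,0]], "grip": 0}}

```text
clock: 10.5
position: [0.4634, 0.0846, 0.0527]
ee_rot: [0.0, 1.0, 0.0, 0.001]
contact_force: [-1.1, 0.8, 7.1]
width: 0.0407
gripper_force: 35.7
```

Call:
{"api": "drive_tool", "payload": {"rows": [[0,0,-0.2,0],[0,0,-0.5,0],[0,0,-1,0],[0,0,-1.5,0],[0,0,-2.1,0],[0,0,-2.7,0],[0,0,-3,0],[0,0,-3,0]]}}

```text
clock: 11.17
position: [0.4639, 0.0846, 0.1287]
ee_rot: [-0.0, 1.0, 0.0, 0.002]
contact_force: [0.8, 0.4, -1.1]
width: 0.0405
gripper_force: 35.6
```

Run:
```python
from h import *
go(.640,-.026,.13)
```

```text
pos [0.4639 0.0846 0.1287] yaw 0.0008 tilt [ 0.004  0.    -1.   ] units [ 7.04  4.43 -0.02] turn 0.01 t 11.17
```

Call:
{"api": "drive_tool", "payload": {"rows": [[0.4,0.2,0,0],[1.2,0.7,0,0],[2.3,1.4,0,0],[3.5,2.2,0,0],[4.7,2.9,0,0],[5.8,3.6,0,0],[6.6,4.1,0,0],[7,4.43,0,0]]}}

```text
clock: 11.83
position: [0.6407, -0.0284, 0.125]
ee_rot: [0.0, 1.0, -0.0, 0.0]
contact_force: [1.4, -0.6, -0.9]
width: 0.0409
gripper_force: 35.6
```

Call:
{"api": "drive_tool", "payload": {"rows": [[0,0,0.2,0],[0,0,0.5,0],[0,0,0.8,0],[0,0,1.1,0],[0,0,1.4,0],[0,0,1.6,0],[0,0,1.7,0],[0,0,1.7,0]]}}

```text
clock: 12.5
position: [0.6371, -0.0257, 0.0836]
ee_rot: [-0.0, 1.0, 0.001, -0.001]
contact_force: [-0.5, -0.6, -0.8]
width: 0.0409
gripper_force: 35.6
```

Run:
```python
from h import *
go(.639,-.026,.077)
```

```text
pos [ 0.6371 -0.0257  0.0836] yaw 0.0013 tilt [-0.001  0.    -1.   ] units [0.08 0.01 0.26] turn 0.01 t 12.5
```

Call:
{"api": "drive_tool", "payload": {"rows": [[0.06,0,0.1,0],[0.06,0,0.2,0],[0.06,0,0.26,0],[0.06,0,0.26,0],[0.06,0,0.26,0],[0.06,0,0.26,0],[0.06,0,0.26,0],[0.06,0,0.26,0]]}}

```text
clock: 13.17
position: [0.6393, -0.0261, 0.0779]
ee_rot: [0.0, 1.0, 0.0, 0.0]
contact_force: [0.5, -0.2, -1.2]
width: 0.0412
gripper_force: 35.6
```

Call:
{"api": "drive_tool", "payload": {"rows": [[0,0,0,0],[0,0,0,0],[0,0,0,0],[0,0,0,0],[0,0,0,0],[0,0,0,0],[0,0,0,0],[0,0,0,0]], "grip": 70}}

```text
clock: 13.83
position: [0.6392, -0.0261, 0.0778]
ee_rot: [0.0, 1.0, 0.0, 0.0]
contact_force: [-0.8, 0.5, -0.2]
width: 0.0702
gripper_force: 0.0
```

Call:
{"api": "drive_tool", "payload": {"rows": [[0,0,-0.3,0],[0,0,-0.8,0],[0,0,-1.5,0],[0,0,-2.3,0],[0,0,-3.1,0],[0,0,-3.8,0],[0,0,-4.4,0],[0,0,-4.4,0]]}}

```text
clock: 14.5
position: [0.6413, -0.0263, 0.1921]
ee_rot: [0.001, 1.0, 0.0, 0.004]
contact_force: [0.6, -0.6, 1.1]
width: 0.0702
gripper_force: 0.0
```

Run:
```python
from h import *
for n in("scene","side","wrist"): top(n,.6375,-.026,.084,.021)
go(.477,.234,.2)
```

```text
scene 122 z 0.0826 centre [ 0.6403 -0.0268] ext [0.042 0.038]
side 108 z 0.0832 centre [ 0.6383 -0.0253] ext [0.039 0.04 ]
wrist 767 z 0.0827 centre [ 0.6379 -0.0261] ext [0.04 0.04]
pos [ 0.6388 -0.026   0.1873] yaw 0.0008 tilt [-0.001  0.    -1.   ] units [ -6.46 -10.4   -0.5 ] turn 0.01 t 14.65
```

Call:
{"api": "drive_tool", "payload": {"rows": [[-0.3,-0.5,0,0],[-0.9,-1.4,0,0],[-1.7,-2.7,0,0],[-2.5,-4,0,0],[-3.3,-5.3,0,0],[-4.1,-6.6,0,0],[-4.8,-7.8,0,0],[-5.5,-8.9,0,0]], "grip": 75}}

```text
clock: 15.32
position: [0.4985, 0.1984, 0.1865]
ee_rot: [-0.0, 1.0, 0.001, -0.002]
contact_force: [-0.2, 0.5, -0.3]
width: 0.0751
gripper_force: 0.0
```

Call:
{"api": "drive_tool", "payload": {"rows": [[-0.5,-0.8,0,0],[-0.96,-1.5,0,0],[-0.96,-1.5,0.3,0],[-0.96,-1.5,0.9,0],[-0.96,-1.5,1.6,0],[-0.96,-1.5,1.8,0],[-0.96,-1.5,1.8,0],[-0.96,-1.5,1.8,0]]}}

```text
clock: 15.98
position: [0.4772, 0.2335, 0.1422]
ee_rot: [0.0, 1.0, 0.0, -0.001]
contact_force: [0.7, -0.0, -0.6]
width: 0.0753
gripper_force: 0.0
```

Run:
```python
from h import *
top("wrist",.477,.234,.076,.026)
go(.477,.234,.062)
```

```text
wrist 1401 z 0.0746 centre [0.4752 0.2338] ext [0.05  0.049]
pos [0.4778 0.2337 0.1429] yaw 0.0004 tilt [ 0. -0. -1.] units [-0.03 -0.01  3.24] turn 0.0 t 16.03
```

Call:
{"api": "drive_tool", "payload": {"rows": [[-0.08,0,0.3,0],[-0.08,0,0.8,0],[-0.08,0,1.5,0],[-0.08,0,2.2,0],[-0.08,0,2.8,0],[-0.08,0,3.2,0],[-0.08,0,3.24,0],[-0.08,0,3.24,0]]}}

```text
clock: 16.7
position: [0.4755, 0.2337, 0.0615]
ee_rot: [0.0, 1.0, 0.0, -0.0]
contact_force: [0.5, 0.4, 1.2]
width: 0.075
gripper_force: 0.0
```

Call:
{"api": "drive_tool", "payload": {"rows": [[0,0,0,0],[0,0,0,0],[0,0,0,0],[0,0,0,0],[0,0,0,0],[0,0,0,0],[0,0,0,0],[0,0,0,0]], "grip": 0}}

```text
clock: 17.37
position: [0.4764, 0.2341, 0.0629]
ee_rot: [-0.0, 1.0, 0.0, 0.001]
contact_force: [-0.2, -1.0, 7.6]
width: 0.0507
gripper_force: 36.7
```

Call:
{"api": "drive_tool", "payload": {"rows": [[0,0,-0.2,0],[0,0,-0.5,0],[0,0,-1,0],[0,0,-1.5,0],[0,0,-2.1,0],[0,0,-2.7,0],[0,0,-3,0],[0,0,-3,0]]}}

```text
clock: 18.03
position: [0.4766, 0.2342, 0.1387]
ee_rot: [-0.001, 1.0, 0.0, 0.002]
contact_force: [-0.2, -0.4, -1.5]
width: 0.051
gripper_force: 36.8
```

Run:
```python
from h import *
go(.6255,.062,.13)
```

```text
pos [0.4766 0.2342 0.1387] yaw 0.0008 tilt [ 0.004  0.001 -1.   ] units [5.95 6.89 0.36] turn 0.01 t 18.03
```

Call:
{"api": "drive_tool", "payload": {"rows": [[0.3,0.3,0,0],[1,1.2,0,0],[1.9,2.2,0,0],[2.9,3.4,0,0],[3.9,4.6,0,0],[4.9,5.7,0,0],[5.6,6.5,0,0],[5.95,6.89,0,0]]}}

```text
clock: 18.7
position: [0.6267, 0.0577, 0.1352]
ee_rot: [0.001, 1.0, -0.001, -0.0]
contact_force: [-0.2, -0.3, -1.7]
width: 0.0511
gripper_force: 36.9
```

Call:
{"api": "drive_tool", "payload": {"rows": [[0,0,0.2,0],[0,0,0.5,0],[0,0,0.8,0],[0,0,1.1,0],[0,0,1.4,0],[0,0,1.6,0],[0,0,1.7,0],[0,0,1.7,0]]}}

```text
clock: 19.37
position: [0.6238, 0.0622, 0.0935]
ee_rot: [0.0, 1.0, 0.001, -0.001]
contact_force: [0.1, -0.2, -1.4]
width: 0.0506
gripper_force: 36.9
```

Run:
```python
from h import *
go(.6255,.062,.088)
```

```text
pos [0.6238 0.0622 0.0935] yaw 0.0016 tilt [-0.001 -0.    -1.   ] units [0.07 0.01 0.22] turn 0.02 t 19.37
```

Call:
{"api": "drive_tool", "payload": {"rows": [[0.06,0,0.1,0],[0.06,0,0.2,0],[0.06,0,0.24,0],[0.06,0,0.24,0],[0.06,0,0.24,0],[0.06,0,0.24,0],[0.06,0,0.24,0],[0.06,0,0.24,0]]}}

```text
clock: 20.03
position: [0.626, 0.0616, 0.0884]
ee_rot: [0.0, 1.0, 0.0, 0.0]
contact_force: [-0.0, 0.0, -2.2]
width: 0.0509
gripper_force: 36.9
```

Call:
{"api": "drive_tool", "payload": {"rows": [[0,0,0,0],[0,0,0,0],[0,0,0,0],[0,0,0,0],[0,0,0,0],[0,0,0,0],[0,0,0,0],[0,0,0,0]], "grip": 75}}

```text
clock: 20.7
position: [0.6259, 0.0617, 0.0883]
ee_rot: [0.0, 1.0, 0.0, 0.0]
contact_force: [0.3, -0.5, -0.9]
width: 0.0751
gripper_force: 0.0
```

Call:
{"api": "drive_tool", "payload": {"rows": [[0,0,-0.3,0],[0,0,-0.8,0],[0,0,-1.5,0],[0,0,-2.3,0],[0,0,-3.1,0],[0,0,-3.8,0],[0,0,-4.4,0],[0,0,-4.4,0]]}}

```text
clock: 21.37
position: [0.628, 0.0617, 0.2026]
ee_rot: [0.0, 1.0, 0.0, 0.004]
contact_force: [-0.3, -0.1, 0.3]
width: 0.0751
gripper_force: 0.0
```

Run:
```python
from h import *
for n in("scene","side","wrist"): top(n,.624,.062,.100,.026)
go(.4736,-.1032,.2)
```

```text
scene 158 z 0.0983 centre [0.6273 0.0603] ext [0.051 0.048]
side 177 z 0.0988 centre [0.625  0.0634] ext [0.05  0.049]
wrist 1035 z 0.0986 centre [0.6247 0.0617] ext [0.05 0.05]
pos [0.6254 0.0617 0.1978] yaw 0.0008 tilt [-0.001 -0.    -1.   ] units [-6.08  6.59 -0.08] turn 0.01 t 21.52
```

Call:
{"api": "drive_tool", "payload": {"rows": [[-0.4,0.4,0,0],[-1.1,1.2,0,0],[-2.1,2.3,0,0],[-3.1,3.4,0,0],[-4.1,4.5,0,0],[-5,5.4,0,0],[-5.8,6.2,0,0],[-6.08,6.59,0,0]], "grip": 85}}

```text
clock: 22.18
position: [0.4702, -0.1044, 0.1968]
ee_rot: [-0.0, 1.0, -0.001, -0.003]
contact_force: [-0.1, -0.3, -0.3]
width: 0.0855
gripper_force: 0.0
```

Call:
{"api": "drive_tool", "payload": {"rows": [[0,0,0.3,0],[0,0,0.7,0],[0,0,1,0],[0,0,1.2,0],[0,0,1.2,0],[0,0,1.2,0],[0,0,1.2,0],[0,0,1.2,0]]}}

```text
clock: 22.85
position: [0.4746, -0.103, 0.1685]
ee_rot: [0.0, 1.0, 0.001, 0.0]
contact_force: [1.1, -0.3, -0.6]
width: 0.0849
gripper_force: 0.0
```

Run:
```python
from h import *
top("wrist",.4736,-.1032,.094,.031)
go(.4736,-.1032,.08)
```

```text
wrist 1613 z 0.0926 centre [ 0.4718 -0.1034] ext [0.06  0.059]
pos [ 0.4745 -0.103   0.1686] yaw 0.0013 tilt [ 0.001 -0.    -1.   ] units [-0.04  0.    3.54] turn 0.01 t 22.9
```

Call:
{"api": "drive_tool", "payload": {"rows": [[-0.08,0,0.3,0],[-0.08,0,0.8,0],[-0.08,0,1.5,0],[-0.08,0,2.2,0],[-0.08,0,2.9,0],[-0.08,0,3.4,0],[-0.08,0,3.54,0],[-0.08,0,3.54,0]]}}

```text
clock: 23.57
position: [0.4712, -0.103, 0.0788]
ee_rot: [-0.0, 1.0, 0.0, -0.001]
contact_force: [0.5, -0.6, 0.7]
width: 0.0854
gripper_force: 0.0
```

Call:
{"api": "drive_tool", "payload": {"rows": [[0,0,0,0],[0,0,0,0],[0,0,0,0],[0,0,0,0],[0,0,0,0],[0,0,0,0],[0,0,0,0],[0,0,0,0]], "grip": 0}}

```text
clock: 24.23
position: [0.4728, -0.1035, 0.0809]
ee_rot: [0.0, 1.0, 0.0, 0.001]
contact_force: [-0.7, -1.2, 6.0]
width: 0.0614
gripper_force: 38.5
```

Call:
{"api": "drive_tool", "payload": {"rows": [[0,0,-0.2,0],[0,0,-0.5,0],[0,0,-1,0],[0,0,-1.5,0],[0,0,-2.1,0],[0,0,-2.7,0],[0,0,-3,0],[0,0,-3,0]]}}

```text
clock: 24.9
position: [0.4731, -0.1035, 0.1566]
ee_rot: [0.001, 1.0, 0.0, 0.002]
contact_force: [-0.2, -0.5, -3.2]
width: 0.0613
gripper_force: 39.0
```

Run:
```python
from h import *
go(.6105,.1557,.155)
```

```text
pos [ 0.4731 -0.1035  0.1566] yaw 0.0008 tilt [ 0.004 -0.001 -1.   ] units [  5.5  -10.36   0.07] turn 0.01 t 24.9
```

Call:
{"api": "drive_tool", "payload": {"rows": [[0,-0.5,0,0],[0,-1.5,0,0],[0,-2.8,0,0],[0,-4.2,0,0],[0,-5.6,0,0],[0,-7,0,0],[0,-8.3,0,0],[0,-9.2,0,0]]}}

```text
clock: 25.57
position: [0.4702, 0.1301, 0.1536]
ee_rot: [-0.001, 1.0, 0.001, -0.001]
contact_force: [0.7, -0.3, -3.1]
width: 0.0611
gripper_force: 39.3
```

Call:
{"api": "drive_tool", "payload": {"rows": [[0.1,-0.6,0,0],[0.7,-1,0,0],[1.6,-1.16,0,0],[2.6,-1.16,0,0],[3.6,-1.16,0,0],[4.5,-1.16,0,0],[5.2,-1.16,0,0],[5.5,-1.16,0,0]]}}

```text
clock: 26.23
position: [0.611, 0.1565, 0.153]
ee_rot: [-0.0, 1.0, 0.0, -0.0]
contact_force: [0.3, 0.3, -1.9]
width: 0.0609
gripper_force: 39.2
```

Call:
{"api": "drive_tool", "payload": {"rows": [[0,0,0.2,0],[0,0,0.5,0],[0,0,0.8,0],[0,0,1.1,0],[0,0,1.4,0],[0,0,1.6,0],[0,0,1.7,0],[0,0,1.7,0]]}}

```text
clock: 26.9
position: [0.6087, 0.1558, 0.1115]
ee_rot: [0.0, 1.0, 0.0, -0.001]
contact_force: [0.0, 0.2, -2.5]
width: 0.0613
gripper_force: 39.2
```

Run:
```python
from h import *
go(.6105,.1557,.1055)
```

```text
pos [0.6087 0.1558 0.1115] yaw 0.0007 tilt [-0.001 -0.    -1.   ] units [0.07 0.   0.24] turn 0.01 t 26.9
```

Call:
{"api": "drive_tool", "payload": {"rows": [[0.05,0,0.1,0],[0.05,0,0.2,0],[0.05,0,0.24,0],[0.05,0,0.24,0],[0.05,0,0.24,0],[0.05,0,0.24,0],[0.05,0,0.24,0],[0.05,0,0.24,0]]}}

```text
clock: 27.57
position: [0.6107, 0.1559, 0.1064]
ee_rot: [0.0, 1.0, 0.0, 0.0]
contact_force: [-0.6, 0.3, -3.2]
width: 0.0615
gripper_force: 39.2
```

Call:
{"api": "drive_tool", "payload": {"rows": [[0,0,0,0],[0,0,0,0],[0,0,0,0],[0,0,0,0],[0,0,0,0],[0,0,0,0],[0,0,0,0],[0,0,0,0]], "grip": 82}}

```text
clock: 28.23
position: [0.6106, 0.1559, 0.1063]
ee_rot: [0.0, 1.0, 0.0, 0.0]
contact_force: [-0.1, 1.0, -0.6]
width: 0.0822
gripper_force: 0.0
```

Call:
{"api": "drive_tool", "payload": {"rows": [[0,0,-0.3,0],[0,0,-0.8,0],[0,0,-1.5,0],[0,0,-2.3,0],[0,0,-3.1,0],[0,0,-3.8,0],[0,0,-4.4,0],[0,0,-4.4,0]]}}

```text
clock: 28.9
position: [0.6126, 0.1562, 0.2206]
ee_rot: [-0.0, 1.0, 0.0, 0.004]
contact_force: [0.6, -0.0, -0.8]
width: 0.082
gripper_force: 0.0
```

Call:
{"api": "drive_tool", "payload": {"rows": [[-0.5,0,0,0],[-1.5,0,0,0],[-2.5,0,0,0],[-3.5,0,0,0],[-4.5,0,0,0],[-5.5,0,0,0],[-6,0,0,0],[-6,0,0,0]]}}

```text
clock: 29.57
position: [0.4576, 0.1557, 0.216]
ee_rot: [0.0, 1.0, 0.001, -0.001]
contact_force: [0.6, 0.6, 0.4]
width: 0.082
gripper_force: 0.0
```

Run:
```python
from h import *
for n in("scene","side"):
    for a in((.6553,-.117,.07,.016),(.6375,-.026,.084,.021),(.624,.062,.1,.026),(.6094,.1557,.118,.031)): top(n,*a)
p,_=eyes.get_image("scene");cv2.imwrite("pics/end.png",p[:,:,::-1])
```

```text
scene 89 z 0.0685 centre [ 0.6577 -0.1172] ext [0.031 0.03 ]
scene 125 z 0.0823 centre [ 0.6411 -0.0268] ext [0.042 0.038]
scene 160 z 0.0982 centre [0.6275 0.0603] ext [0.05  0.048]
scene 201 z 0.1161 centre [0.6111 0.155 ] ext [0.063 0.059]
side few 0
side 109 z 0.0834 centre [ 0.6384 -0.0243] ext [0.04 0.04]
side 171 z 0.0989 centre [0.6248 0.0633] ext [0.05 0.05]
side 288 z 0.1168 centre [0.6099 0.1574] ext [0.059 0.059]
```

View pics/end.png

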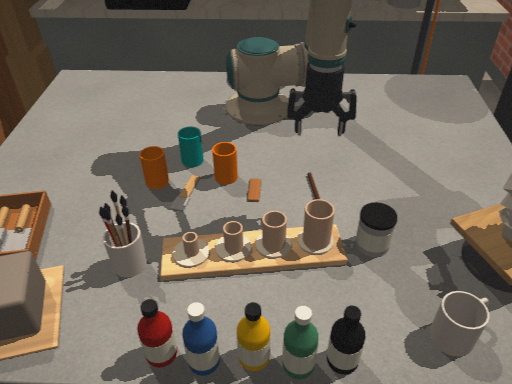

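The end picture shows all four beakers upright on their discs, from tiny (190,243) by the pot to large (318,225) by the can. They are centred to about 3 mm, and the arm is clear.

```bash
python3 -c "
from rig import order
print(order.sign_off())"
```

```text
the job is handed in; nothing more can be done
None
```

The four beakers stand upright on their discs, smallest by the brush pot to largest by the paint can, each measured within about 4 mm of its disc's centre; the job was handed in at about 30 s, and no verdict came back.

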